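# Raise the ladle rack by one rung and lock it

## Task

The hanging rack on the utensil stand is too low for the long ladle: lift its sliding section by the top bar until its gravity pawl has passed over the next rung up (the middle one, no higher), then lower it gently, never letting it drop or slam, until the pawl sits on that rung. While you still have it, press down with about 10 N (never more than 15) for half a second to prove that the lock holds, then let go and leave the section hanging on the pawl. Leave the mortar, colander, bowl and ladle where they are.

Things in the scene. Friction and masses are not known exactly. Their poses are not given: they have to be found in the camera images.
- stand: Fixed stand: teak base 150 (x) x 240 (y) x 12 mm; two uprights 16 mm square at y = +-88 mm, 206 mm high; three steel rungs 10 mm thick between them along y at x = 0. Axis heights above the counter: lowest 70 mm; the other two were set by hand, middle somewhere from 113 to 137 mm, top 186 to 192 mm (not measured for you). Origin: centre of the base's underside; z up.
- section (a joint): Height (m) of the aluminium sliding section above its lowest place; 0 at start, up to 0.135, noisy. With pawl 0.55 to 0.9 kg; slides freely, falls if let go. Pawl meets the middle rung from below at 0.025 to 0.049, has wholly passed it 29 mm later and sits on it when brought back down to 0.043 to 0.067; meets the top rung at 0.093 to 0.099. Past a rung, it blocks the way back.
- grip (a point): Centre of the section's top bar, to be held: bar along the stand's y, 12 mm thick (x), 16 mm high, 136 mm long, 25 mm in front (stand -x) of the rungs; 232 mm above the counter at the lowest, always above the uprights. 12 mm square stiles run down from it at y = +-62 mm; between them the space under the bar is free for 135 mm. Moves straight up; axes as the stand's.
- pawl: Steel gravity pawl on the section, origin on its hinge (along y) 153 mm below the bar's centre. Tooth 8 mm thick, 28 mm wide, reaches 28 mm to stand +x, 3 mm past the rungs' axis; counterweight roll behind. Level at rest. A rung from above tips the tooth down with about 1 N; past it, it swings level in 0.3 s and is stopped there: its flat underside then sits hard on the rung.
- mortar: Grey granite mortar with its pestle, 156 mm wide, 95 mm high, standing on the counter; origin at the centre of its underside. Leave alone.
- colander: Green plastic colander, 184 mm wide (222 mm over its two lugs), 75 mm high; origin at the centre of its underside. Leave alone.
- bowl: White enamel bowl, 140 mm wide, 60 mm high; origin at the centre of its underside. Leave alone.
- ladle: Stainless steel ladle lying on the counter: cup 80 mm wide and 32 mm high, handle 230 mm long to its -x; origin under the cup. Leave alone.

How it is judged:
By the outcome, as a careful person would: the job done as asked, in the order asked, and still so for the second after the job is handed in, with the robot touching nothing.
It also fails if it takes over 43 s, if anything falls off the work surface, if the arm or the gripper's body presses on something with over 40 N, if the wrist force passes 120 N, or if a joint passes its speed limit or range.

## Robot

A 6-joint arm with a two-finger parallel gripper is mounted at the origin on the work surface. World frame = base frame: x ahead of the robot, y to its left, z up, the work surface at z = 0. Lengths are in m, angles in rad, forces in N, time in s.
With the tool pointing down it reaches from about 0.35 to 0.975 m from the base axis. Payload 4.9 kg.
Tool frame: the origin (TCP) lies at the very end of the fingers, on their centre line; the grasp point (between the pads) lies 19 mm behind it (robot.grasp_offset is the distance from the TCP to the grasp point, in m); z points along the fingers, y is the line along which they close (so a half turn about z gives the same grasp; the last joint's range is limited). The gripper opens to 85 mm and grips with 20 to 120 N. Pads are 22 mm wide; open, the fingers measure 114 mm over their backs; the gripper's body (76 mm by 85 mm) begins 54 mm behind the grasp point. The pads swing forward as they close: fully open they stand 13 mm farther back than shut.
Start: joints at [-1.305, 0.053, 1.613, -0, 1.476, -0.119], TCP at [0.235, -0.579, 0.231] pointing down, gripper open.
Joint ranges: [-3.01, 3.01], [-1.01, 2.22], [0.06, 2.58], [-1.02, 4.17], [0.09, 2.62], [-3.14, 3.14]. Speed limits (rad/s): [2.57, 2.57, 3.14, 3.14, 3.14, 3.14].

## Interface

Orientations are given as a 3x3 rotation matrix whose columns are the frame's x, y, z axes.
In Python, from rig import robot, solve_ik, snapshot, job, spot_in, outline_of gives the robot as it stands. Calls block until the motion is done:
- robot.move_to(position, orientation): joint-space move of the TCP to a pose.
- robot.servo_line(position, velocity=0.15, attitude=None, stop_force=None): straight line of the TCP; attitude=None keeps the orientation; velocity is the mean speed in m/s. With stop_force (N) it stops when the force on the tool has changed by that much, and returns True; else False.
- robot.goto_joints(angles): joint-space move.
- robot.command_gripper(opening, grip_force=None): opening from 0.0 (shut) to 1.0 (fully open); grip_force is the grip in N (None keeps the last); returns when the fingers have stopped.
- robot.pause(seconds).
- solve_ik(position, orientation): joint angles nearest the present ones, or None.
- robot.sense(): the state.
- snapshot(name): name is "side" or "top"; returns a dict with "image" (420x560x3 uint8, red, green, blue), "fx", "fy", "cx", "cy" (pixels), "rvec" (rotation vector, rad) and "tvec" (3), from world to camera coordinates, as OpenCV has them. Camera axes: x right, y down, z forward; pixel columns grow to the right and rows downward; lengths in m; the calibration is good to about 2 mm. A picture is of the moment at which its call begins. There is no depth.
A pose or a line that the arm cannot do raises robot.Unreachable and nothing moves.
- job.finish_job(): hands the job in; it is judged then, once.
Trained networks look in a picture, given as the dict that the camera call returned (one of the last four; its "shot" number tells which), for a name from the list of things; names that differ only in an ending like _2 or _b are one class to them, and where a whole thing is asked for, a point or a joint stands for the part that bears it (a point fixed in the world has none). Each returns a list of dicts, best first, with "score" (0 to 1); they miss things now and then, are a little off and sometimes report something else, mostly with a low value. They report only what shows in the picture. A call takes as long as a camera call.
- spot_in(picture, target): "bbox" ([left, top, right, bottom] as shares, 0 to 1, of the picture: columns of its width, rows of its height, round what is visible of it).
- outline_of(picture, target): "region" (420x560 bool, what is visible of it) and "bbox" ([left, top, right, bottom] as shares, 0 to 1, of the picture: columns of its width, rows of its height, round what is visible of it).
The state is a dict: "time_s": time; "joint_positions": joint angles; "qd": joint speeds; "joint_efforts": joint torques, N m; "eef_pos": TCP position; "orientation": TCP orientation; "ft_force": force on the tool from outside, world axes, zero at the start; "wrist_torque": the same for the moment, N m; "width": opening from 0.0 (shut) to 1.0 (fully open); "gripper_force": force on a finger pad.
Only numpy, scipy, OpenCV 4.12 (cv2) and the standard library are available. Lean on these libraries where they do the work, as an engineer would, in place of code of your own. Each camera call takes 0.05 s, during which the arm holds its last target. There are 200 camera calls.

## Working session

There is one attempt and no reset: what is moved stays moved. The work goes in short steps, each a Python script; the robot and the scene stay as the last script left them, time stands still between calls to the robot, and variables do not carry over. Pictures are saved under pics/ and viewed, at most 10 in all, crops included, and the job is handed in when it is done.

```bash
mkdir -p pics; ls; python3 - <<'E'
from rig import *
import cv2,numpy as np,pickle
d={}
for n in("side","top"):
    s=snapshot(n);d[n]=s
    cv2.imwrite(f"pics/{n}0.png",s["image"][:,:,::-1])
    R=cv2.Rodrigues(np.array(s["rvec"]))[0];print(n,s["fx"],s["fy"],s["cx"],s["cy"],"cam",-R.T@np.array(s["tvec"]).ravel(),"fwd",R[2])
    for t in("stand","section","grip","pawl","mortar","colander","bowl","ladle"):
        r=spot_in(s,t)
        print(t,[(round(x["score"],2),(np.array(x["bbox"])*[560,420,560,420]).round()) for x in r[:2]])
pickle.dump(d,open("s0.pkl","wb"))
st=robot.sense();print({k:st[k] for k in("time_s","ft_force","width")},st.keys())
E
```

```text
pics
side 447.16313465214125 447.16313465214125 277.9395513781808 207.7727368889657 cam [0.40184836 0.82348157 1.01504154] fwd [ 0.04414801 -0.69601864 -0.71666519]
stand [(0.9, array([215., 162., 275., 270.])), (0.45, array([245., 214., 270., 232.]))]
section [(0.64, array([213., 160., 276., 273.])), (0.58, array([244., 162., 270., 242.]))]
grip [(0.95, array([248., 159., 270., 245.]))]
pawl [(0.66, array([245., 213., 269., 231.])), (0.44, array([314., 113., 358., 165.]))]
mortar [(0.77, array([312., 111., 359., 168.]))]
colander [(0.57, array([175., 334., 281., 418.]))]
bowl [(0.63, array([234., 134., 273., 162.]))]
ladle [(0.85, array([308., 368., 449., 410.]))]
top 492.43579106764713 492.43579106764713 282.4167403671054 204.13075468298234 cam [ 0.36187478 -0.01828729  1.30150476] fwd [ 0.09319485  0.02599396 -0.99530851]
stand [(0.71, array([260., 150., 356., 209.]))]
section [(0.62, array([275., 173., 336., 203.]))]
grip [(0.65, array([434., 250., 501., 319.])), (0.58, array([274., 173., 338., 200.]))]
pawl [(0.84, array([298., 184., 313., 198.]))]
mortar [(0.87, array([434., 251., 501., 320.]))]
colander [(0.63, array([ 86., 138., 156., 227.]))]
bowl [(0.96, array([420., 143., 473., 195.]))]
ladle [(0.93, array([111., 249., 146., 370.]))]
{'time_s': 0.9, 'ft_force': array([ 0.0878271 , -0.7892419 , -0.69718298]), 'width': 1.0003371004608843} dict_keys(['time_s', 'joint_positions', 'qd', 'joint_efforts', 'eef_pos', 'orientation', 'ft_force', 'wrist_torque', 'gripper_force', 'width'])
```

```bash
python3 - <<'E'
import cv2,numpy as np,pickle
d=pickle.load(open("s0.pkl","rb"))
a=d["top"]["image"][130:230,235:375,::-1];b=d["side"]["image"][150:280,200:300,::-1]
a=cv2.resize(a,None,fx=4,fy=4,interpolation=2);b=cv2.resize(b,(400,520) if 0 else None,fx=4,fy=4,interpolation=2)
cv2.imwrite("pics/topc.png",a);cv2.imwrite("pics/sidec.png",b)
E
```

```text
(no output)
```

View pics/topc.png

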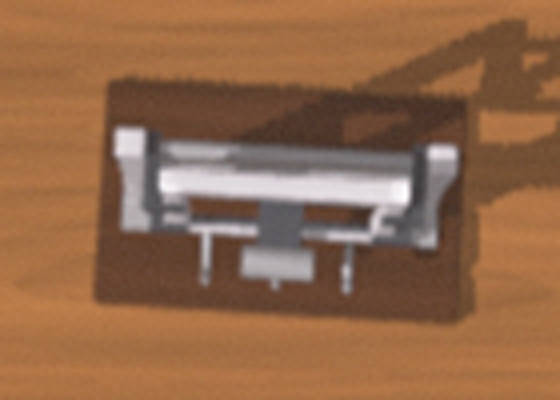

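View pics/sidec.png

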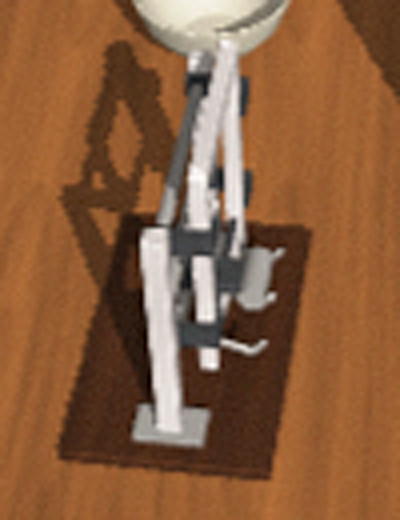

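View pics/top0.png

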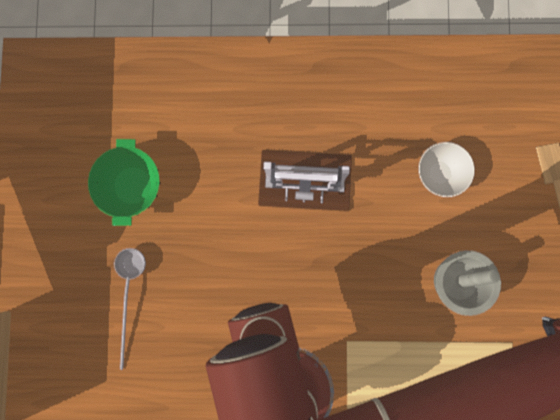

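The top view shows the stand at about (307,180), with the bar's ends at (275,175) and (338,178). The bar is on the robot's side of the rungs, and the pawl and hooks face the robot. The colander, ladle, bowl and mortar are all well away from it. The side view shows the near upright's top at about (239,208). I'll fit the stand's pose from both views.

```bash
python3 - <<'E'
import cv2,numpy as np,pickle
from scipy.optimize import least_squares
d=pickle.load(open("s0.pkl","rb"))
T=lambda u,v:(235+u/4,130+v/4); S=lambda u,v:(200+u/4,150+v/4)
pts=[("top",(0,.088,.206),T(130,141)),("top",(0,-.088,.206),T(443,152)),
("top",(-.025,.068,.240),T(161,181)),("top",(-.025,-.068,.240),T(410,190)),
("top",(.075,.12,.012),T(108,80)),("top",(-.075,.12,.012),T(97,300)),("top",(-.075,-.12,.012),T(460,320)),("top",(.075,-.12,.012),T(467,97)),
("side",(0,.088,.206),S(156,233)),("side",(.075,.12,.012),S(60,456)),("side",(-.075,.12,.012),S(270,470)),("side",(-.075,-.12,.012),S(312,230)),
("side",(-.025,.068,.240),S(197,172)),("side",(-.025,-.068,.240),S(228,42))]
def res(p):
    c,s=np.cos(p[2]),np.sin(p[2]);o=[]
    for n,m,uv in pts:
        w=np.array([p[0]+c*m[0]-s*m[1],p[1]+s*m[0]+c*m[1],m[2]]);q=d[n]
        K=np.array([[q["fx"],0,q["cx"]],[0,q["fy"],q["cy"]],[0,0,1]])
        o.append(cv2.projectPoints(w[None],np.array(q["rvec"]),np.array(q["tvec"]),K,None)[0].ravel()-uv)
    return np.array(o).ravel()
f=least_squares(res,[.5,-.03,0],loss="soft_l1");p=f.x
print(p,np.degrees(p[2]));print(res(p).reshape(-1,2).round(1))
c,s=np.cos(p[2]),np.sin(p[2]);g=[p[0]-.025*c,p[1]-.025*s];print("grip",g)
np.save("pose.npy",[*g,p[2]])
from rig import *
y=np.array([c,s,0]);z=np.array([0,0,-1.])
st=robot.sense();print(st["orientation"].round(2) if hasattr(st["orientation"],"round") else st["orientation"])
for sg in(1,-1):
    R=np.column_stack([np.cross(sg*y,z),sg*y,z]);print(sg,solve_ik([*g,.30],R))
E
```

```text
[ 0.54701462 -0.04362506 -0.04522106] -2.5909757060881793
[[ 0.   0.6]
 [ 0.1  1.4]
 [-0.  -0.3]
 [ 0.2  0.3]
 [-0.9 -0.1]
 [-1.2  1. ]
 [-0.6  0.3]
 [-0.3 -0.4]
 [-0.5 -0.5]
 [-0.6 -1.8]
 [ 0.1 -0.6]
 [-0.8 -1.9]
 [-0.3  0.4]
 [-0.3 -1.8]]
grip [np.float64(0.5220401744067065), np.float64(-0.04249491582349038)]
[[ 0.93  0.38  0.  ]
 [ 0.38 -0.93 -0.  ]
 [-0.    0.   -1.  ]]
1 [-2.23366798e-01 -2.23209314e-01  1.75904259e+00 -4.44089210e-16
  1.60575938e+00 -1.78145741e-01]
-1 [-2.23366798e-01 -2.23209314e-01  1.75904259e+00 -4.44089210e-16
  1.60575938e+00  2.96344691e+00]
```

```bash
python3 - <<'E'
from rig import *
import numpy as np,cv2
gx,gy,a=np.load("pose.npy");y=np.array([np.cos(a),np.sin(a),0]);z=np.array([0,0,-1.])
R=np.column_stack([np.cross(y,z),y,z])
robot.move_to([gx,gy,.31],R)
q=snapshot("side");cv2.imwrite("pics/hover.png",cv2.resize(q["image"][90:280,170:330,::-1],None,fx=3,fy=3))
robot.servo_line([gx,gy,.232-.019],.08,stop_force=6)
robot.pause(.3);F0=robot.sense()["ft_force"];np.save("F0.npy",F0);print(F0)
robot.command_gripper(0.3,20)
robot.command_gripper(0.0,20);robot.pause(.2)
s=robot.sense();print(s["time_s"],s["eef_pos"],s["ft_force"]-F0,s["wrist_torque"],s["width"]*85,s["gripper_force"])
q=snapshot("side");cv2.imwrite("pics/grip.png",cv2.resize(q["image"][90:280,170:330,::-1],None,fx=3,fy=3))
E
```

```text
[-0.02474649 -0.72210317  0.23418306]
5.875 [ 0.52241318 -0.0425094   0.21306331] [ 4.00853173  0.76707117 -2.13246338] [-0.02790012 -0.54816637 -0.24027935] 11.744241744836952 24.172554910182953
```

View pics/grip.png

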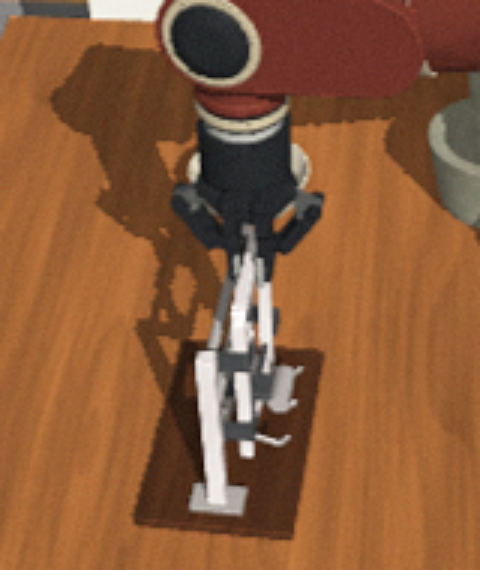

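The fingers closed on the bar: the width reads 11.7 mm, and in the picture they are around the bar at about (247,255). The sideways load is small. I'll null it, grip harder and lift in stages while logging the force.

```bash
python3 - <<'E'
from rig import *
import numpy as np,cv2
F0=np.load("F0.npy");p=np.array(robot.sense()["eef_pos"])
def rd(n=4):
    v=[]
    for _ in range(n): v.append(robot.sense()["ft_force"]-F0);robot.pause(.02)
    return np.mean(v,0)
p[0]+=.001;robot.servo_line(p,.01);f1=rd();print("shift1",f1)
if abs(f1[0])>2:
    k=(4-f1[0]); dx=np.clip(f1[0]/k,-1.5,1.5)*.001 if k>.5 else 0
    p[0]+=dx;robot.servo_line(p,.01);print("dx",dx,rd())
robot.command_gripper(0.0,80);z0=robot.sense()["eef_pos"][2];print(z0,rd())
np.save("p0.npy",[p[0],p[1],z0])
for h in [.004,.012,.02]+list(np.arange(.024,.0851,.004))+[.085]:
    robot.servo_line([p[0],p[1],z0+h],.03);s=robot.sense();print(round(s["eef_pos"][2]-z0,4),rd(2).round(1))
    if s["ft_force"][2]-F0[2]<-25: print("STOP heavy");break
robot.pause(.5);print(robot.sense()["time_s"],rd(),robot.sense()["width"]*85)
q=snapshot("side");cv2.imwrite("pics/up.png",cv2.resize(q["image"][90:280,170:330,::-1],None,fx=3,fy=3))
E
```

```text
shift1 [-5.48231358  0.54594819  2.47647058]
dx -0.0005781620204614977 [-4.0183744   1.20728137  1.85800907]
0.2132062299924539 [-5.411664    0.68025452  3.03363597]
0.0022 [ 1.5 -0.3 -9.4]
0.0122 [-2.1 -0.9 -7.5]
0.0202 [-4.5 -0.3 -8.2]
0.0242 [-5.5 -1.  -8.4]
0.0285 [-6.1 -0.6 -8.1]
0.0327 [-5.5 -1.  -8.7]
0.0366 [-5.6 -0.6 -9. ]
0.0408 [-6.5 -0.3 -9. ]
0.045 [-7.2 -0.8 -8.6]
0.0491 [-7.2 -1.2 -8.6]
0.0532 [-6.9 -1.  -8. ]
0.0573 [-7.7 -1.1 -7.5]
0.0613 [-7.6 -0.5 -8. ]
0.0654 [-7.3 -0.7 -9. ]
0.0695 [-7.3 -0.4 -7.9]
0.0735 [-7.2 -1.  -8.2]
0.0775 [-7.  -0.8 -8.4]
0.0815 [-7.5 -1.  -8.7]
0.0855 [-7.4 -1.4 -8. ]
0.0863 [-7.5 -0.7 -8.4]
13.95 [-7.07407363 -1.02921773 -8.44076383] 10.282380865959041
```

View pics/up.png

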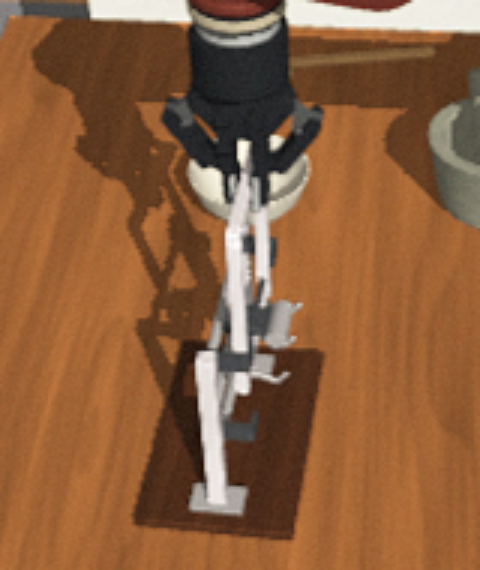

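The section is up. The bar's near end went from pixel row 193 to about 167, and the pawl and counterweight now show at about (260,195) full-frame. I'll check for slip, then lower gently.

```bash
cat > low.py <<'E'
from rig import *
import numpy as np,cv2,pickle
q=pickle.load(open("s0.pkl","rb"))["side"];K=np.array([[q["fx"],0,q["cx"]],[0,q["fy"],q["cy"]],[0,0,1]])
gx,gy,a=np.load("pose.npy");w=[gx-.068*np.sin(a),gy+.068*np.cos(a)]
for z in(.24,.315,.325):print(z,cv2.projectPoints(np.array([[*w,z]]),np.array(q["rvec"]),np.array(q["tvec"]),K,None)[0].ravel())
F0=np.load("F0.npy");p=np.load("p0.npy")
def rd(n=4):
    v=[]
    for _ in range(n): v.append(robot.sense()["ft_force"]-F0);robot.pause(.02)
    return np.mean(v,0)
hit=robot.servo_line([p[0],p[1],p[2]+.072],.03,stop_force=4)
if not hit: hit=robot.servo_line([p[0],p[1],p[2]+.036],.012,stop_force=4)
s=robot.sense();print(hit,s["time_s"],s["eef_pos"][2]-p[2],rd())
E
python3 low.py
```

```text
0.24 [248.91588773 193.37805578]
0.315 [247.47414671 170.63824527]
0.325 [247.27081941 167.43127249]
True 16.3917 0.052010807143457766 [1.29950729 1.34221643 6.68959297]
```

No slip, and the pawl has seated at 0.052, which is within the expected range. Next is the press to about 10 N.

```bash
python3 - <<'E'
from rig import *
import numpy as np
F0=np.load("F0.npy");p=np.load("p0.npy")
def rd(n=4):
    v=[]
    for _ in range(n): v.append(robot.sense()["ft_force"]-F0);robot.pause(.02)
    return np.mean(v,0)
z=robot.sense()["eef_pos"][2];f=rd()[2];log=[];good=0
t0=robot.sense()["time_s"]
for i in range(24):
    dz=0 if abs(f-10)<1.0 else np.clip((10-f)*.00005,-.0002,.0002)
    if dz: z-=dz;robot.servo_line([p[0],p[1],z],.01)
    else: robot.pause(.05)
    f=rd(3)[2];s=robot.sense();log.append((round(s["time_s"]-t0,2),round(s["eef_pos"][2]-p[2],4),round(f,1)))
    good=good+1 if 8.8<f<11.5 else 0
    if good>=8: break
print(log,good)
E
```

```text
[(0.98, np.float64(0.0521), np.float64(5.8)), (1.28, np.float64(0.052), np.float64(5.7)), (1.58, np.float64(0.052), np.float64(6.2)), (1.88, np.float64(0.052), np.float64(6.7)), (2.18, np.float64(0.052), np.float64(7.3)), (2.48, np.float64(0.052), np.float64(7.8)), (2.78, np.float64(0.0519), np.float64(8.5)), (3.08, np.float64(0.052), np.float64(8.9)), (3.38, np.float64(0.052), np.float64(8.8)), (3.68, np.float64(0.052), np.float64(9.0)), (3.98, np.float64(0.0519), np.float64(8.8)), (4.28, np.float64(0.0519), np.float64(9.2)), (4.38, np.float64(0.0519), np.float64(9.0)), (4.48, np.float64(0.0519), np.float64(8.8)), (4.78, np.float64(0.0519), np.float64(8.9)), (5.08, np.float64(0.0519), np.float64(9.5)), (5.18, np.float64(0.052), np.float64(9.9)), (5.28, np.float64(0.0519), np.float64(9.8)), (5.38, np.float64(0.0519), np.float64(9.6)), (5.48, np.float64(0.0519), np.float64(9.3)), (5.58, np.float64(0.0519), np.float64(9.6)), (5.68, np.float64(0.052), np.float64(9.4))] 8
```

```bash
python3 - <<'E'
from rig import *
import numpy as np,cv2
F0=np.load("F0.npy");p=np.load("p0.npy")
z=robot.sense()["eef_pos"][2]
for i in range(6):
    f=np.mean([robot.sense()["ft_force"][2]-F0[2] for _ in range(3)])
    if f<3: break
    z+=.0003;robot.servo_line([p[0],p[1],z],.01)
print(f);robot.command_gripper(1.0)
s=robot.sense();print(s["time_s"],s["ft_force"]-F0)
robot.servo_line([p[0],p[1],s["eef_pos"][2]+.09],.08)
robot.pause(.3);s=robot.sense();print(s["time_s"],s["ft_force"]-F0,s["eef_pos"])
q=snapshot("side");cv2.imwrite("pics/end.png",cv2.resize(q["image"][90:280,170:330,::-1],None,fx=3,fy=3))
K=np.array([[q["fx"],0,q["cx"]],[0,q["fy"],q["cy"]],[0,0,1.]]);gx,gy,a=np.load("pose.npy")
u=cv2.projectPoints(np.array([[gx-.068*np.sin(a),gy+.068*np.cos(a),.292]]),np.array(q["rvec"]),np.array(q["tvec"]),K,None)[0].ravel()
print("expected bar end in crop",(u-[170,90])*3)
E
```

```text
1.8138489661386246
23.7417 [ 0.13092274  0.75129968 -0.15729188]
25.3167 [-0.4559368   0.77560446 -0.00381394] [ 0.52276839 -0.04250534  0.35578025]
expected bar end in crop [233.79465002 263.55786917]
```

View pics/end.png

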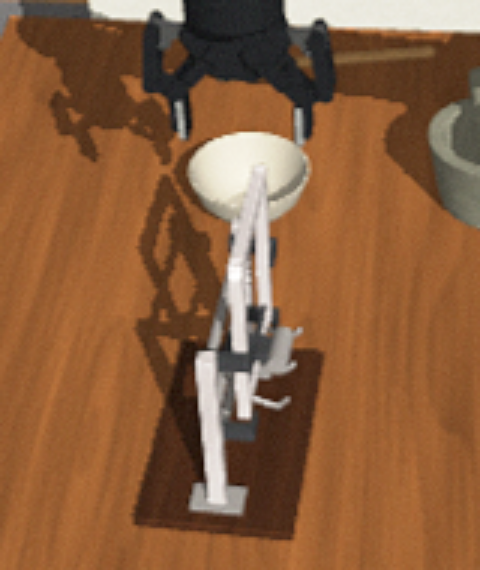

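The bar's near end is at about (236,265) in the crop, and (234,264) was expected. The section hangs on the middle rung and the gripper is clear of it.

```bash
python3 -c "
from rig import *
print(job.finish_job())"
```

```text
the job is handed in; nothing more can be done
None
```

The rack's sliding section now hangs by its pawl on the middle rung, about 52 mm above its lowest place; it was lowered gently, held under a 9–10 N press for over half a second, then released, and the job was handed in at about 25 s.

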